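# Load the drip feeder with two feed sticks

## Robot

A 6-joint arm with a two-finger parallel gripper is mounted at the origin on the work surface. World frame = base frame: x ahead of the robot, y to its left, z up, the work surface at z = 0. Lengths are in m, angles in rad, forces in N, time in s.
With the tool pointing down it reaches from about 0.275 to 0.75 m from the base axis. Payload 10.2 kg.
Tool frame: the origin (TCP) lies midway between the tips of the shut fingers; the grasp point (between the pads) lies 19 mm behind it; z points along the fingers, y is the line along which they close (so a half turn about z gives the same grasp; the last joint's range is limited). The gripper opens to 85 mm and grips with 20 to 120 N. Pads are 22 mm wide; open, the fingers measure 114 mm over their backs; the gripper's body (76 mm by 85 mm) begins 54 mm behind the grasp point. The pads swing forward as they close: fully open they stand 13 mm farther back than shut.
Start: joints at [-0.223, 0.313, 1.498, -0, 1.331, -0.223], TCP at [0.525, -0, 0.231] pointing down, gripper open.
Joint ranges: [-2.94, 2.94], [-0.97, 2.17], [0.19, 2.56], [-1.23, 4.37], [0.02, 3.11], [-2.88, 2.88]. Speed limits (rad/s): [2.39, 2.39, 3.01, 3.14, 3.14, 3.14].

## Interface

Orientations are given as a 3x3 rotation matrix whose columns are the frame's x, y, z axes.
In Python, from plant import * gives the robot as it stands. The module is installed in compiled form; this text tells all that it offers.
- The arm moves only by the tool servo_tool, never from a script. Its argument "deltas" is a list of rows, each a list of 3 entries, a list of its own where there are three numbers: the turn, a rotation vector about the tool's x, y, z scaled (see below), then the shift along the tool's x, y, z scaled (see below), then the closure, from -1 (fully open) to 1 (shut). A call has 1 to 12 rows; each row is the pose to reach, as a shift and turn from the pose commanded when the call began, along the tool's axes at that moment; what a row does not reach only later rows make up. The controller multiplies each number of a shift by 0.25 m and each number of a turn by 120 degrees. A row lasts 1/8 s, in which the tool goes at most 62.5 mm and 10.7 degrees, less where a joint would pass 70% of its speed; a pose out of reach is approached as far as the arm can. A call with a number of a shift or a turn outside -1 to 1 is refused whole. A call with a gripper value outside its range is refused whole. The fingers move at their own pace and stop on an object; "force" is the grip in N (left out, the last holds). Time passes only in rows, so rows that repeat a pose let the fingers close. It gives the time, the measured TCP pose, the force, the opening and the grip force at its end, in the units of the state.
- get_obs(): the state, without advancing time (a new reading comes with each control period).
- capture(name): name is "scene" or "side" or "wrist"; returns (picture, depth): 420x560x3 uint8, blue, green, red; 420x560 float32, m along the optical axis (not along the pixel's ray), 0 where there is no reading.
- get_calibration(name): a dict with "fovy" (degrees; the focal length in pixels is half the picture's height over the tangent of half this angle, whatever the lens; pixels are square), "cx", "cy" (the principal point, pixels), "position" and "rotation" of the camera in the world. Camera axes: x right, y down, z forward; pixel columns grow to the right and rows downward; lengths in m; the calibration is good to about 2 mm. A picture is of the moment at which its call begins: read the wrist's pose just before it. get_calibration takes no time and is no camera call; for the wrist camera it gives the pose at the moment of the call.
- hand_in(): hands the job in; it is judged then, once.
The state is a dict: "clock": time; "joint_positions": joint angles; "joint_vel": joint speeds; "tau": joint torques, N m; "tool_pos": TCP position; "orientation": TCP orientation; "ft_force": force on the tool from outside, world axes, zero at the start; "ft_torque": the same for the moment, N m; "grip_width": opening from 0.0 (shut) to 1.0 (fully open); "finger_force": force on a finger pad.
Only numpy, scipy, OpenCV 4.12 (cv2) and the standard library are available. Lean on these libraries where they do the work, as an engineer would, in place of code of your own. Each camera call takes 0.05 s, during which the arm holds its last target. There are 200 camera calls.

## Task

Load both green feed sticks into the clear feeder canister through its narrow neck, one at a time, so that they lie right inside it below the neck; feel for the opening gently and never force a stick against the rim. Start with the one leaning in the blue sloping stand; then lay the other one, from the wooden rack, into the emptied stand and let go of it there, take it again by its upper end, and drop it in too. Leave everything else on the bench where it is, the pen in the rack included.

Things in the scene. Friction and masses are not known exactly. Their poses are not given: they have to be found in the camera images.
- stick_a: A round green feed stick with hemispherical ends, 18 mm in diameter and 110 mm long over all, about 35 g. Origin at its centre, x along its length (both ends alike). It is rigid. At the start it leans in the stand, touching its stop, its upper 43 mm free.
- stick_b: A round green feed stick with hemispherical ends, 18 mm in diameter and 110 mm long over all, about 35 g. Origin at its centre, x along its length (both ends alike). It is rigid. At the start it lies level in one of the two places of the rack (either one), its axis 30 mm above the table; on both sides of the saddles the last 39 mm of it overhang freely, with only the table below.
- marker: A white pen with a red cap, as big as a feed stick, lying in the other place of the rack, 80 mm beside stick_b and parallel to it. Leave alone. Origin at its centre, x along it.
- rack: A fixed low wooden rack, base 36 mm (x) by 150 mm (y) by 10 mm high, origin under its centre. Its two places at y = +40 and -40 mm each have two V saddles, at x = +12 and -12 mm (8 mm thick), that carry a stick lying along x.
- stand: A fixed blue sloping stand on a dark base plate (100 by 70 mm), standing upright; origin on the table, beneath the seat. A V groove descends at 45 degrees along the direction (0.707, 0, -0.707) of this frame, with a stop plate at its lower end. A stick lying in it slides down to the stop, and then has its centre at point stand_seat; the groove carries it from 12 mm above its centre down to the stop, and the 43 mm above that overhang freely at the upper end.
- stand_seat (a point): Centre of a stick that lies home in the stand's groove: 85 mm above the stand's origin. (Take axes from stand.)
- canister: The fixed feeder canister: clear round body 90 mm in diameter, narrowing above 155 mm to an upright orange neck, 30 mm wide outside, whose mouth is 195 mm above the table. Inside it is 82 mm wide, its floor 5 mm above the table, the neck's lower end at 170 mm; a 25 mm high cone on the floor makes dropped sticks topple aside. A dark pipe stub sticks out at its foot. Origin on the table in the axis.
- canister_top (a point): Point on the canister's axis at the height of the neck's mouth, 195 mm up. The neck is an eccentric collar: its upright bore, 22 mm wide and 25 mm long, has its centre 9 mm beside this point, towards a side that differs each time and is not measured; look or feel for it. The collar is stiff and need not be turned.
- cap: The canister's black screw cap, 46 mm in diameter, 22 mm high, loose on the table. Leave alone. Origin under its centre.
- tub: Loose clear plastic tub, 90 mm in diameter, 75 mm high. Leave alone. Origin under its centre.
- pot: Terracotta pot with a seedling, 92 mm in diameter, 120 mm high in all. Leave alone. Origin under its centre.
- sprayer: White bottle with green top, 70 mm in diameter, 170 mm high. Leave alone. Origin under its centre.
- dibber: Wooden-handled dibber lying on the table, 150 mm long. Leave alone. Origin under its middle.
There are look-alikes about, which are no part of the job. What is shaped like the stick_a but orange or yellow is not meant.

How it is judged:
On the way, in this order (a step that is already met when the one before it is completed fails the run):
1. the stick from the stand is let go and lies inside the canister, below its neck (horizontal distance between stick_a and canister below 0.042 m and z of stick_a in the frame of canister below 0.115 m and contact force between stick_a and the fingers below 0.05 N), for 0.2 s.
2. the other stick lies home in the sloping stand (centre within 10 mm of the seat, at rest) and the fingers have let go of it (distance between stick_b and stand_seat below 0.01 m and angle between stick_b's own x axis and vertical between 0.6 and 2.54 rad and contact force between stick_b and the fingers below 0.05 N and linear speed of stick_b below 0.05 m/s), for 0.2 s.
3. the other stick too is let go and lies inside the canister, below its neck (horizontal distance between stick_b and canister below 0.042 m and z of stick_b in the frame of canister below 0.115 m and contact force between stick_b and the fingers below 0.05 N), for 0.2 s.
At the end, for the whole second after the job is handed in: Both sticks lie inside the canister (centre within 42 mm of its axis and less than 115 mm above its origin, so wholly below the neck), let go by the fingers (all of step 1 and all of step 3); the robot touches nothing.
It fails at once if a stick held in the fingers is forced against the canister with more than 40 N ((contact force between stick_a and canister above 40 N and contact force between stick_a and the fingers above 1 N) or (contact force between stick_b and canister above 40 N and contact force between stick_b and the fingers above 1 N)).
It fails at once if the pen in the rack is moved by more than 30 mm (distance of marker from where it was at the start of the episode above 0.03 m).
It fails at once if the cap, tub, potted seedling, spray bottle or dibber is moved by more than 30 mm (distance of any of cap, tub, pot, sprayer, dibber from where it was at the start of the episode above 0.03 m).
It also fails if it takes over 72 s, if anything falls off the work surface, if the arm or the gripper's body presses on something with over 40 N, if the wrist force passes 120 N, or if a joint passes its speed limit or range.

## Working session

There is one attempt and no reset: what is moved stays moved. The work goes in short steps, Python scripts to look and compute and a tool call to move; the robot and the scene stay as the last step left them, time stands still between calls to the robot, and variables do not carry over. Pictures are saved under pics/ and viewed, at most 11 in all, crops included, and the job is handed in when it is done.

Besides the shell and the picture viewer there is one more tool, called as name(argument=value, ...), one argument or row to a line, values as JSON. servo_tool: Moves the arm, as the interface text tells. Its arguments: {"type":"object","properties":{"deltas":{"type":"array","items":{"type":"array"}},"force":{"type":"number"}},"required":["deltas"]}

```bash
mkdir -p pics; cat > h.py <<'E'
from plant import *
import numpy as np, cv2
def K(n):
    c=get_calibration(n); f=210/np.tan(np.radians(c["fovy"])/2)
    return f,c["cx"],c["cy"],np.array(c["position"]),np.array(c["rotation"])
def ray(k,u,v):
    f,cx,cy,p,R=k; d=R@np.array([(u-cx)/f,(v-cy)/f,1.]); return p,d
def onplane(k,u,v,z):
    p,d=ray(k,u,v); return p+d*(z-p[2])/d[2]
def pt(k,u,v,dep):
    p,d=ray(k,u,v); return p+d*dep
def cloud(k,D):
    f,cx,cy,p,R=k; v,u=np.mgrid[:420,:560]
    P=np.stack([(u-cx)/f*D,(v-cy)/f*D,D],-1)@R.T+p; P[D<=0]=np.nan; return P
E
python3 - <<'E'
from h import *
o=get_obs();print(o)
for n in("scene","side","wrist"):
    k=K(n);im,D=capture(n);cv2.imwrite(f"pics/{n}0.png",im);np.savez(f"{n}0.npz",im=im,D=D,k=np.array(k,dtype=object))
    print(n,k,(D>0).mean())
E
```

```text
{'clock': 0.0, 'joint_positions': array([-2.23421282e-01,  3.13474847e-01,  1.49845165e+00,  2.05771906e-05,
        1.33102091e+00, -2.23403058e-01]), 'joint_vel': array([-0.00114709, -0.00064242,  0.00015682, -0.00075941,  0.00042304,
        0.00102794]), 'tau': array([-5.78409599e-04, -4.12261176e+01, -2.59742296e+01, -3.58453699e-04,
        4.11797926e-03, -1.23038126e-05]), 'tool_pos': array([5.24734151e-01, 4.22986264e-05, 2.30716889e-01]), 'orientation': array([[ 2.33351779e-05,  9.99999133e-01, -1.31665362e-03],
       [ 9.99999949e-01, -2.29143140e-05,  3.19660841e-04],
       [ 3.19630394e-04, -1.31666101e-03, -9.99999082e-01]]), 'ft_force': array([-0.12115335,  0.50017414,  0.04563247]), 'ft_torque': array([ 0.0239    , -0.00252097,  0.02491859]), 'finger_force': 0.0, 'grip_width': 0.9990264805762172}
scene (np.float64(476.0673980067992), 269.49900332249166, 215.87064479355155, array([ 0.91355461, -0.72659763,  1.07523796]), array([[ 0.88841932,  0.33239233, -0.31658562],
       [ 0.45896191, -0.655339  ,  0.59990396],
       [-0.00806743, -0.678267  , -0.73477125]])) 0.9959098639455782
side (np.float64(518.5194885110168), 285.5407635991149, 219.45963230151833, array([0.22534184, 1.00876945, 1.07741793]), array([[-0.96269205, -0.16626351,  0.2134958 ],
       [-0.26985845,  0.64822855, -0.71202258],
       [-0.0200107 , -0.74307213, -0.66891209]])) 0.995969387755102
wrist (np.float64(296.7890287788363), 285.3793534686033, 212.1942416184809, array([0.52633316, 0.07169778, 0.37440268]), array([[ 9.99999222e-01,  5.85152383e-04, -1.10172684e-03],
       [ 2.50049732e-04, -9.59260295e-01, -2.82523671e-01],
       [-1.22216221e-03,  2.82523175e-01, -9.59259695e-01]])) 0.9960416666666667
```

```bash
python3 -c "
import cv2,numpy as np
a=[cv2.imread(f'pics/{n}0.png') for n in ('scene','side')]
cv2.imwrite('pics/both.png',cv2.resize(np.vstack(a),None,fx=.7,fy=.7))"
```

```text
(no output)
```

View pics/scene0.png

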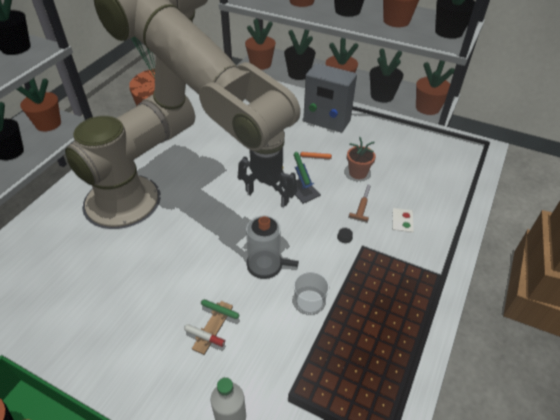

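View pics/side0.png

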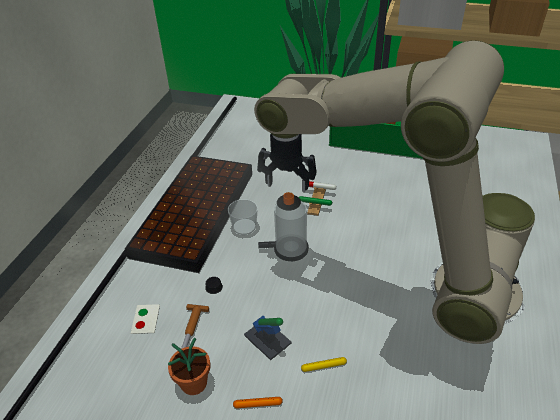

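The scene view shows stick_b at (220,309), the pen at (204,334), the canister neck at (264,225) and the stand with its green stick at (303,170). The side view shows the stand's stick at (268,322), stick_b at (315,201) and the neck at (289,200).
Green candidates in the scene view: the stand stick (303,170) is stick_a and the rack stick (220,309) is stick_b. Not meant: the orange stick (316,155), the yellow one (side 324,364), the sprayer top (225,386), the seedling (360,148) and the card dots.

```bash
cat > m.py <<'E'
from h import *
def green(im,lo=(45,110,30),hi=(85,255,255)):
    return cv2.inRange(cv2.cvtColor(im,cv2.COLOR_BGR2HSV),lo,hi)
def comps(m,amin=30):
    n,l,s,c=cv2.connectedComponentsWithStats(m)
    return [(l==i,s[i],c[i]) for i in range(1,n) if s[i][4]>=amin]
def axis(P):
    P=P[np.isfinite(P).all(1)]; c=np.median(P,0); P=P[np.linalg.norm(P-c,axis=1)<.08]
    c=P.mean(0); d=np.linalg.svd(P-c)[2][0]; t=(P-c)@d; return c+d*np.percentile(t,1),c+d*np.percentile(t,99),d
E
python3 - <<'E'
from m import *
np.set_printoptions(precision=4,suppress=True)
for n in("scene","side"):
    z=np.load(n+"0.npz",allow_pickle=True);im,D=z["im"],z["D"];k=tuple(z["k"]);P=cloud(k,D)
    for m,s,c in comps(green(im)):
        if s[4]<2500: print(n,"green",s,c,*axis(P[m]))
    hsv=cv2.cvtColor(im,cv2.COLOR_BGR2HSV)
    for m,s,c in comps(cv2.inRange(hsv,(3,130,60),(15,255,255)),60):
        if np.isfinite(P[m]).any(): 
            q=np.nanmedian(P[m],0)
            if abs(q[1])<.7 and .2<q[0]<1: print(n,"orange",s,c,q,np.nanmax(P[m][:,2]))
    for m,s,c in comps(cv2.inRange(hsv,(100,100,40),(130,255,255)),40):
        print(n,"blue",s,c,np.nanmedian(P[m],0))
# top-surface point clouds near the scene (height bands) for upright things
    Q=P.reshape(-1,3)
    for name,(x,y) in dict().items(): pass
a=[np.load(n+"0.npz",allow_pickle=True)["im"] for n in("scene","side")]
c1=cv2.resize(a[0][130:290,200:360],None,fx=2.5,fy=2.5,interpolation=2);c2=cv2.resize(a[1][180:340,220:380],None,fx=2.5,fy=2.5,interpolation=2)
c3=cv2.resize(a[1][290:370,230:310],(400,400),interpolation=2)
cv2.imwrite("pics/crop.png",np.hstack([c1,c2])[:, :800])
cv2.imwrite("pics/crop3.png",c3)
E
```

```text
scene green [  0   0  11  20 134] [4.4328 9.8806] [-0.9361  0.4657  0.2037] [-0.913   0.5035  0.2704] [0.288  0.4712 0.8337]
scene green [ 19  80  28  22 211] [34.8626 91.763 ] [-0.8854  0.4388 -0.1093] [-0.9685  0.4914 -0.1652] [-0.735   0.4647 -0.4938]
scene green [  0 104   3  20  54] [  0.9259 113.4444] [-0.944   0.2953 -0.1194] [-0.8954  0.2321 -0.1506] [ 0.5677 -0.7383 -0.3642]
scene green [295 154  13  28  60] [301.0667 166.2   ] [0.4568 0.3185 0.124 ] [0.5121 0.2866 0.062 ] [ 0.6211 -0.3585 -0.6969]
scene green [203 301  19   9  41] [211.122  304.7073] [ 0.4511 -0.2196  0.0376] [ 0.5041 -0.218   0.0395] [0.999  0.0288 0.0356]
scene green [218 379  13  13 129] [224.2481 385.2713] [ 0.6424 -0.4348  0.1697] [ 0.6596 -0.4187  0.1704] [0.7285 0.6844 0.0304]
scene orange [301 153  30   5 100] [315.59 154.81] [0.4661 0.4659 0.0148] 0.022240650012088192
scene orange [386 315  16  15 131] [393.3893 321.3359] [ 0.8995 -0.0603  0.0454] 0.049695420471913554
scene orange [364 321  16  16 158] [371.6456 328.4937] [ 0.8594 -0.103   0.0451] 0.05020580356927962
scene orange [381 329  15  13 1
[... 3891 characters left out ...]
8975 0.1124 0.0441] 0.05009701761523733
side orange [156 244  16  10  99] [163.6667 248.303 ] [0.8562 0.1131 0.0441] 0.048810356428592216
side orange [170 246  16  10  93] [177.0215 250.8495] [0.8148 0.113  0.0442] 0.050298000102735774
side orange [184 249  14  10  98] [190.9388 253.6429] [0.7719 0.1122 0.0441] 0.050172676042142816
side orange [185 304  24  32 313] [194.2173 316.6901] [0.6869 0.2884 0.0175] 0.02651483998234938
side orange [168 347  42  48 610] [192.6361 378.4279] [0.6032 0.4861 0.0734] 0.11680653252799644
side orange [233 397  49  11 344] [257.1948 402.1715] [0.4623 0.4729 0.015 ] 0.022105492377856084
side blue [253 316  27  18 208] [265.9327 327.3413] [0.4891 0.3119 0.0598]
```

View pics/crop.png

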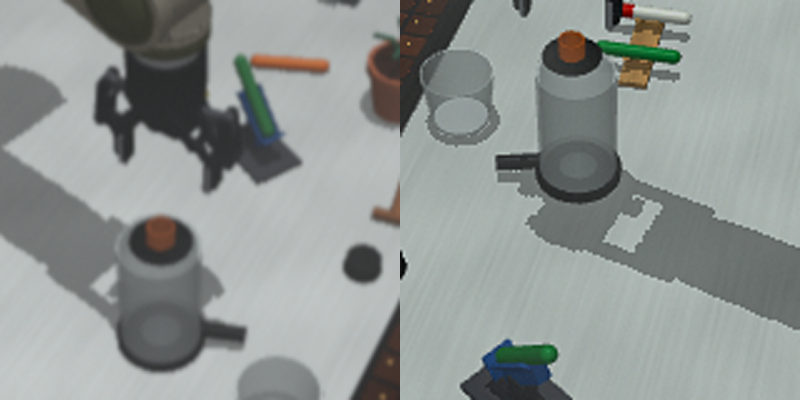

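The crop confirms stick_a, green, leaning on the blue stand at side (270,321), with its upper end towards the robot. The neck is clearly off-centre on the dark shoulder. Next I look through the wrist camera.

View pics/wrist0.png

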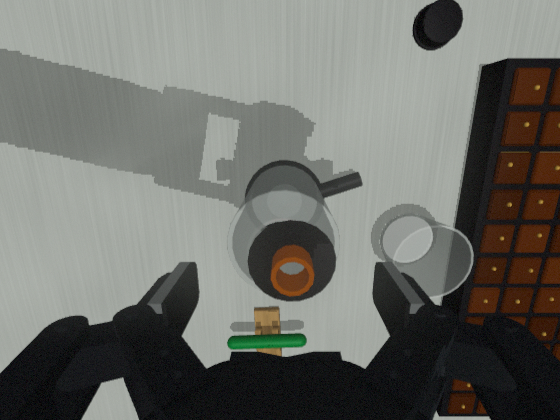

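```bash
python3 - <<'E'
from m import *
np.set_printoptions(precision=4,suppress=True)
for n in("scene","side","wrist"):
    z=np.load(n+"0.npz",allow_pickle=True);im,D=z["im"],z["D"];k=tuple(z["k"]);P=cloud(k,D)
    g=comps(green(im),25)
    # shoulder/neck points by cloud around canister
    Q=P.reshape(-1,3);C=im.reshape(-1,3)
    h=cv2.cvtColor(im,cv2.COLOR_BGR2HSV).reshape(-1,3)
    s=(abs(Q[:,0]-.525)<.06)&(abs(Q[:,1]+.02)<.06)&(Q[:,2]>.1)&(Q[:,2]<.21)
    o=s&(h[:,0]<18)&(h[:,1]>110)
    print(n,"orange",o.sum(), Q[o].min(0) if o.any() else 0,Q[o].max(0) if o.any() else 0)
    t=o&(Q[:,2]>.188); 
    if t.any(): print("  top",t.sum(),(Q[t].min(0)+Q[t].max(0))/2,Q[t].max(0)-Q[t].min(0))
    b=s&~o&(Q[:,2]<.19)&(Q[:,2]>.15); print("  shoulder",b.sum(),(Q[b].min(0)+Q[b].max(0))/2,Q[b].max(0)-Q[b].min(0)) if b.any() else 0
    if n=="wrist":
        for m,st,c in g: print(st,c,*axis(P[m]))
E
```

```text
scene orange 112 [ 0.5154 -0.0428  0.173 ] [ 0.5435 -0.0115  0.1989]
  top 51 [ 0.5294 -0.0282  0.1935] [0.028  0.0292 0.0108]
  shoulder 626 [ 0.5223 -0.0223  0.1694] [0.0895 0.0882 0.0387]
side orange 115 [ 0.5114 -0.0406  0.1721] [ 0.5393 -0.006   0.1987]
  top 56 [ 0.5253 -0.0229  0.1936] [0.0277 0.0338 0.0102]
  shoulder 569 [ 0.5197 -0.0164  0.168 ] [0.0891 0.0879 0.036 ]
wrist orange 1616 [ 0.5146 -0.0596  0.1229] [ 0.5454 -0.0109  0.1979]
  top 959 [ 0.5309 -0.0261  0.193 ] [0.029  0.03   0.0099]
  shoulder 7958 [ 0.5241 -0.0176  0.1637] [0.0888 0.0853 0.0273]
[227 334  79  15 991] [266.5368 340.9728] [ 0.5512 -0.2081  0.0365] [ 0.449  -0.2126  0.0367] [-0.999  -0.0441  0.0025]
```

The wrist view shows the orange ring at (293,270) on its black shoulder, with an open bore, and stick_b at (267,341) in the rack. Bore ≈ (0.531, -0.026) and canister axis ≈ (0.523, -0.018), so the offset is about 10 mm, as expected.

```bash
cat > plan.py <<'E'
from m import *
from scipy.spatial.transform import Rotation as Ro
def toolR(h,pitch,):   # heading (rad) of tool z's horizontal part, pitch below horizontal (rad); camera side (x) up/ahead
    c,s=np.cos(h),np.sin(h); z=np.array([c*np.cos(pitch),s*np.cos(pitch),-np.sin(pitch)])
    y=np.array([s,-c,0.]); return np.column_stack([np.cross(y,z),y,z])
def plan(p,R,p0=None,R0=None):
    o=get_obs(); p0=o["tool_pos"] if p0 is None else np.array(p0); R0=o["orientation"] if R0 is None else R0
    t=Ro.from_matrix(R0.T@R).as_rotvec()/np.radians(120); s=R0.T@(np.array(p)-p0)/.25
    print("turn",t.round(3),"shift",s.round(3),"rows>=",round(np.linalg.norm(t)*120/10.7,1),round(np.linalg.norm(s)*4,1))
E
python3 - <<'E'
from plan import *
R=toolR(np.radians(-29.4),np.pi/4); print(R)
plan([.410,.349,.171],R)
E
```

```text
[[ 0.61604119 -0.49090375  0.61604119]
 [-0.34712137 -0.87121381 -0.34712137]
 [ 0.70710678  0.         -0.70710678]]
turn [-0.388  0.227  0.935] shift [ 1.396 -0.459  0.24 ] rows>= 11.6 6.0
```

servo_tool(
  deltas=[
    [[-0.19, 0.11, 0.47], [0.8, -0.25, -0.1], -1],
    [[-0.19, 0.11, 0.47], [0.8, -0.25, -0.1], -1],
    [[-0.19, 0.11, 0.47], [0.8, -0.25, -0.1], -1],
    [[-0.19, 0.11, 0.47], [0.8, -0.25, -0.1], -1],
    [[-0.19, 0.11, 0.47], [0.8, -0.25, -0.1], -1],
    [[-0.19, 0.11, 0.47], [0.8, -0.25, -0.1], -1],
  ],
  force=40,
)

```text
clock: 0.9
tool_pos: [0.4621, 0.2003, 0.2563]
orientation: [[0.762, 0.486, 0.429], [0.533, -0.846, 0.01], [0.368, 0.221, -0.903]]
ft_force: [0.1, 0.0, -0.5]
grip_width: 1.003
finger_force: 0.0
```

```bash
python3 - <<'E'
from plan import *
print(get_obs()["joint_positions"],get_obs()["tool_pos"])
plan([.410,.349,.171],toolR(np.radians(-29.4),np.pi/4))
E
```

```text
[ 0.21930155  0.04154589  1.82428595 -0.1120026   0.8430683   1.28125352] [0.46210085 0.20032047 0.25629506]
turn [-0.192  0.118  0.464] shift [ 0.033 -0.68   0.225] rows>= 5.8 2.9
```

servo_tool(
  deltas=[
    [[-0.192, 0.118, 0.464], [0.033, -0.68, 0.1], -1],
    [[-0.192, 0.118, 0.464], [0.033, -0.68, 0.225], -1],
    [[-0.192, 0.118, 0.464], [0.033, -0.68, 0.225], -1],
    [[-0.192, 0.118, 0.464], [0.033, -0.68, 0.225], -1],
    [[-0.192, 0.118, 0.464], [0.033, -0.68, 0.225], -1],
    [[-0.192, 0.118, 0.464], [0.033, -0.68, 0.225], -1],
    [[-0.192, 0.118, 0.464], [0.033, -0.68, 0.225], -1],
    [[-0.192, 0.118, 0.464], [0.033, -0.68, 0.225], -1],
  ],
)

```text
clock: 1.9
tool_pos: [0.4535, 0.3206, 0.2271]
orientation: [[0.774, -0.344, 0.532], [-0.239, -0.936, -0.258], [0.587, 0.073, -0.807]]
ft_force: [-1.4, 0.0, -0.3]
grip_width: 1.003
finger_force: 0.0
```

```bash
cat > look.py <<'E'
from plan import *
import sys
np.set_printoptions(precision=4,suppress=True)
def shot(tag,cam="wrist"):
    k=K(cam);im,D=capture(cam);cv2.imwrite(f"pics/{tag}.png",im);return im,D,k,cloud(k,D)
E
python3 - <<'E'
from look import *
print(get_obs()["joint_positions"],get_obs()["tool_pos"],get_obs()["orientation"])
im,D,k,P=shot("w1")
print(k[3])
for m,s,c in comps(green(im),150):
    a=axis(P[m]); print(s,c,*a)
E
```

```text
[ 0.648   0.3087  1.6499 -0.6848  0.9843  2.8798] [0.4535 0.3206 0.2271] [[ 0.7737 -0.3442  0.5319]
 [-0.239  -0.9361 -0.258 ]
 [ 0.5868  0.0725 -0.8065]]
[0.4347 0.34   0.3853]
[ 262  228   27   69 1088] [275.8869 263.7013] [0.5175 0.2879 0.0605] [0.4545 0.3255 0.1285] [-0.6297  0.3763  0.6796]
```

View pics/w1.png

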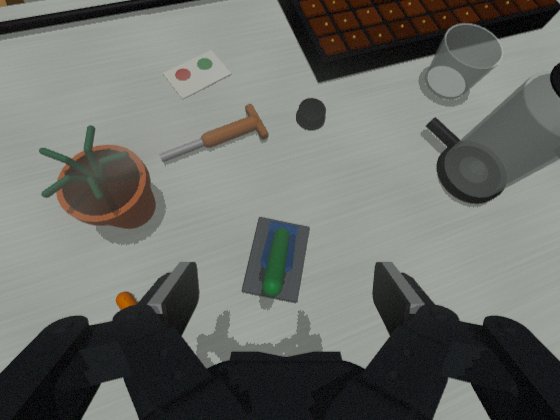

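The wrist view shows stick_a from (272,288), its upper end, to (282,232) on the blue stand. Joint 6 has reached its limit, so I take the half-turned grasp instead.

servo_tool(
  deltas=[
    [[0, 0, -0.85], [0, 0, 0], -1],
    [[0, 0, -0.85], [0, 0, 0], -1],
    [[0, 0, -0.85], [0, 0, 0], -1],
    [[0, 0, -0.85], [0, 0, 0], -1],
    [[0, 0, -0.85], [0, 0, 0], -1],
    [[0, 0, -0.85], [0, 0, 0], -1],
    [[0, 0, -0.85], [0, 0, 0], -1],
    [[0, 0, -0.85], [0, 0, 0], -1],
    [[0, 0, -0.85], [0, 0, 0], -1],
    [[0, 0, -0.85], [0, 0, 0], -1],
  ],
)

```text
clock: 3.2
tool_pos: [0.4525, 0.3203, 0.2256]
orientation: [[0.169, 0.83, 0.532], [0.966, -0.032, -0.258], [-0.198, 0.557, -0.807]]
ft_force: [-1.0, 0.5, 1.1]
grip_width: 0.999
finger_force: 0.0
```

```bash
python3 - <<'E'
from look import *
print(get_obs()["joint_positions"],get_obs()["tool_pos"])
R=toolR(np.radians(-30),np.pi/4)@np.diag([-1,-1,1]); c=np.array([.483,.308,.086])
plan(c-.1*R[:,2],R)
E
```

```text
[ 0.6489  0.3088  1.6539 -0.6864  0.9821  1.0955] [0.4525 0.3203 0.2256]
turn [-0.025 -0.077 -0.56 ] shift [ 0.122 -0.259  0.133] rows>= 6.3 1.3
```

servo_tool(
  deltas=[
    [[-0.025, -0.077, -0.56], [0.06, -0.13, 0], -1],
    [[-0.025, -0.077, -0.56], [0.06, -0.13, 0], -1],
    [[-0.025, -0.077, -0.56], [0.06, -0.13, 0], -1],
    [[-0.025, -0.077, -0.56], [0.122, -0.259, 0.05], -1],
    [[-0.025, -0.077, -0.56], [0.122, -0.259, 0.133], -1],
    [[-0.025, -0.077, -0.56], [0.122, -0.259, 0.133], -1],
    [[-0.025, -0.077, -0.56], [0.122, -0.259, 0.133], -1],
    [[-0.025, -0.077, -0.56], [0.122, -0.259, 0.133], -1],
  ],
)

```text
clock: 4.2
tool_pos: [0.4218, 0.3436, 0.1567]
orientation: [[-0.61, 0.504, 0.611], [0.358, 0.864, -0.355], [-0.707, 0.002, -0.707]]
ft_force: [-0.1, -0.1, 0.4]
grip_width: 1.001
finger_force: 0.0
```

```bash
python3 - <<'E'
from look import *
print(get_obs()["joint_positions"],get_obs()["tool_pos"])
for cam in("wrist","scene","side"):
    im,D,k,P=shot("a2"+cam,cam)
    for m,s,c in comps(green(im),40):
        q=np.nanmedian(P[m],0)
        if .4<q[0]<.56 and .25<q[1]<.36: print(cam,s,c,*axis(P[m]))
R=toolR(np.radians(-30),np.pi/4)@np.diag([-1,-1,1]); c=np.array([.483,.308,.086])
plan(c-.02*R[:,2],R)
E
```

```text
[ 0.791   0.4513  1.7268 -0.9593  0.9891  0.3163] [0.4218 0.3436 0.1567]
wrist [274 223  24  21 338] [285.6509 233.2604] [0.4543 0.3334 0.1215] [0.4505 0.3196 0.125 ] [-0.2573 -0.9366  0.2379]
side [258 318  25   8 164] [270.6585 321.4207] [0.5158 0.2947 0.0575] [0.4502 0.3297 0.1259] [-0.6497  0.3464  0.6767]
turn [-0.001 -0.    -0.003] shift [ 0.002 -0.001  0.321] rows>= 0.0 1.3
```

View pics/a2wrist.png

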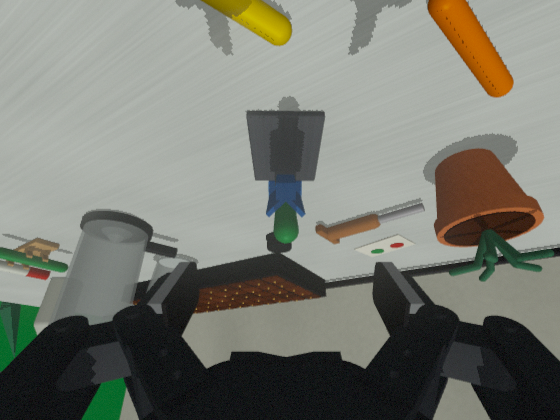

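The stick's end sits at (286,233), centred between the fingers and in line with the tool. I advance 80 mm and close.

servo_tool(
  deltas=[
    [[0, 0, 0], [0, 0, 0.16], -1],
    [[0, 0, 0], [0, 0, 0.3], -1],
    [[0, 0, 0], [0, 0, 0.318], -1],
    [[0, 0, 0], [0, 0, 0.318], 1],
    [[0, 0, 0], [0, 0, 0.318], 1],
    [[0, 0, 0], [0, 0, 0.318], 1],
    [[0, 0, 0], [0, 0, 0.318], 1],
    [[0, 0, 0], [0, 0, 0.318], 1],
    [[0, 0, 0], [0, 0, 0.318], 1],
  ],
  force=40,
)

```text
clock: 5.48
tool_pos: [0.4708, 0.3155, 0.1016]
orientation: [[-0.609, 0.504, 0.612], [0.359, 0.863, -0.355], [-0.707, 0.003, -0.707]]
ft_force: [-5.3, 0.7, 4.8]
grip_width: 0.195
finger_force: 38.9
```

```bash
python3 - <<'E'
from look import *
R=toolR(np.radians(-30),np.pi/2)@np.diag([-1,-1,1]); 
plan([.49,.2,.33],R)
E
```

```text
turn [ 0.001  0.375 -0.003] shift [-0.859 -0.357 -0.435] rows>= 4.2 4.1
```

servo_tool(
  deltas=[
    [[0, 0, 0], [0, 0, -0.2], 1],
    [[0, 0, 0], [0, 0, -0.4], 1],
    [[0, 0.1, 0], [-0.2, -0.1, -0.42], 1],
    [[0, 0.2, 0], [-0.4, -0.2, -0.435], 1],
    [[0, 0.3, 0], [-0.65, -0.3, -0.435], 1],
    [[0, 0.375, -0.003], [-0.859, -0.357, -0.435], 1],
    [[0, 0.375, -0.003], [-0.859, -0.357, -0.435], 1],
    [[0, 0.375, -0.003], [-0.859, -0.357, -0.435], 1],
    [[0, 0.375, -0.003], [-0.859, -0.357, -0.435], 1],
  ],
)

```text
clock: 6.6
tool_pos: [0.4899, 0.2001, 0.3288]
orientation: [[-0.866, 0.5, -0.0], [0.5, 0.866, -0.0], [0.0, -0.0, -1.0]]
ft_force: [0.8, 0.2, -0.8]
grip_width: 0.195
finger_force: 40.5
```

```bash
python3 - <<'E'
from look import *
print(get_obs()["joint_positions"])
R=toolR(np.radians(-30),np.pi/2)@np.diag([-1,-1,1]); 
plan([.531,-.026,.31],R)
im,D,k,P=shot("w3")
h=cv2.cvtColor(im,cv2.COLOR_BGR2HSV)
for m,s,c in comps(green(im),300): print(s,c,np.nanmedian(P[m],0))
np.savez("w3.npz",P=P,im=im)
E
```

```text
[ 0.1664  0.2744  1.2981 -0.0003  1.5694 -0.8813]
turn [-0. -0.  0.] shift [-0.594 -0.701  0.075] rows>= 0.0 3.7
[494 145  66  66 794] [526.097 174.937] [0.6245 0.4547 0.119 ]
[ 267  255   38   53 1426] [285.8471 284.2489] [0.4868 0.2029 0.3583]
[ 51 277  50  48 658] [ 76.2158 301.2781] [ 0.5012 -0.2096  0.038 ]
```

servo_tool(
  deltas=[
    [[0, 0, 0], [-0.3, -0.35, 0.0], 1],
    [[0, 0, 0], [-0.594, -0.701, 0.08], 1],
    [[0, 0, 0], [-0.594, -0.701, 0.13], 1],
    [[0, 0, 0], [-0.594, -0.701, 0.13], 1],
    [[0, 0, 0], [-0.594, -0.701, 0.13], 1],
    [[0, 0, 0], [-0.594, -0.701, 0.13], 1],
  ],
)

```text
clock: 7.4
tool_pos: [0.5311, -0.0247, 0.2971]
orientation: [[-0.867, 0.498, 0.0], [0.498, 0.867, 0.001], [-0.0, 0.001, -1.0]]
ft_force: [0.2, 0.4, -0.4]
grip_width: 0.193
finger_force: 40.5
```

```bash
python3 - <<'E'
from look import *
o=get_obs();print(o["tool_pos"],o["ft_force"])
z=np.load("wrist0.npz",allow_pickle=True);P0=cloud(tuple(z["k"]),z["D"]);
def top(im,P,n):
    h=cv2.cvtColor(im,cv2.COLOR_BGR2HSV); m=(h[...,0]<18)&(h[...,1]>110)&(P[...,2]>.19)&(P[...,2]<.205)&(np.hypot(P[...,0]-.53,P[...,1]+.026)<.03)
    q=P[m]; (x,y),r=cv2.minEnclosingCircle(q[:,:2].astype(np.float32)); print(n,m.sum(),(x,y),r,(q.min(0)+q.max(0))/2)
top(z["im"],P0,"w0")
for cam in("wrist","scene","side"):
    im,D,k,P=shot("c"+cam,cam)
    try: top(im,P,cam)
    except Exception as e: print(e)
    for m,s,c in comps(green(im),30):
        q=P[m]; q=q[np.isfinite(q).all(1)]
        if len(q) and np.hypot(*(np.median(q,0)[:2]-[.53,-.026]))<.05:
            print(cam,"stick",s,"low",q[q[:,2]<q[:,2].min()+.02].mean(0),"high",q[q[:,2]>q[:,2].max()-.02].mean(0),"zmin",q[:,2].min(),"mean",q.mean(0), "cam",k[3])
E
python3 - <<'E'
import cv2,numpy as np
a=cv2.imread('pics/cscene.png')[180:280,220:320];b=cv2.imread('pics/cside.png')[140:240,240:340]
cv2.imwrite('pics/cc.png',cv2.resize(np.hstack([a,b]),(800,400),interpolation=2))
E
```

```text
[ 0.5311 -0.0247  0.2971] [ 0.2269  0.4422 -0.3673]
w0 870 (0.5307421684265137, -0.02615753933787346) 0.015212501399219036 [ 0.5309 -0.0261  0.194 ]
wrist 334 (0.5304151177406311, -0.02609996497631073) 0.015039173886179924 [ 0.5297 -0.0261  0.1942]
wrist stick [ 267  240   38   68 1796] low [ 0.5262 -0.0186  0.2957] high [ 0.5283 -0.0223  0.3248] zmin 0.282553296785909 mean [ 0.5278 -0.0217  0.3202] cam [0.4702 0.0109 0.4407]
scene 43 (0.5287845134735107, -0.028271201997995377) 0.014114215970039368 [ 0.5286 -0.0282  0.1939]
side 46 (0.5275038480758667, -0.02417672798037529) 0.016466500237584114 [ 0.527  -0.0241  0.1939]
side stick [284 154   7  35 184] low [ 0.5258 -0.0181  0.2339] high [ 0.5223 -0.0201  0.32  ] zmin 0.2228049522255735 mean [ 0.5244 -0.0183  0.2754] cam [0.2253 1.0088 1.0774]
```

View pics/cc.png

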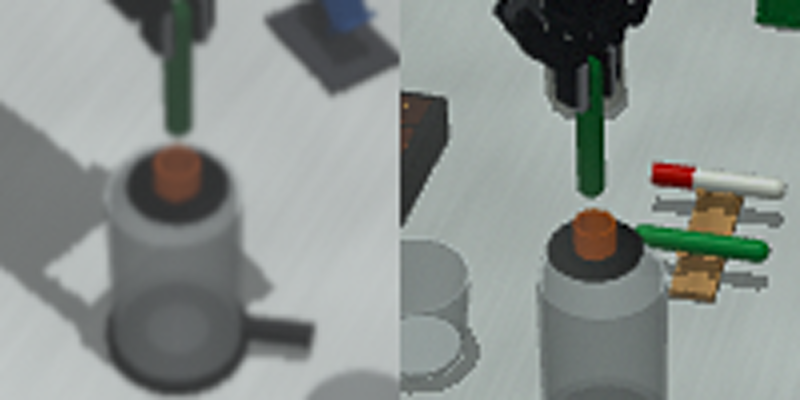

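```bash
python3 - <<'E'
from look import *
def proj(k,p):
    f,cx,cy,c,R=k; q=R.T@(np.array(p)-c); return np.array([f*q[0]/q[2]+cx,f*q[1]/q[2]+cy]),f/q[2]
for cam in("scene","side"):
    k=K(cam); im=cv2.imread(f"pics/c{cam}.png"); h=cv2.cvtColor(im,cv2.COLOR_BGR2HSV)
    g=cv2.inRange(h,(45,70,20),(85,255,255)); o=cv2.inRange(h,(0,90,40),(18,255,255))
    (u,v),s=proj(k,[.531,-.026,.195]); u,v=int(u),int(v)
    o[:v-12]=0;o[v+18:]=0;o[:,:u-14]=0;o[:,u+14:]=0
    ou=[];
    for r in range(v-12,v+18):
        c=np.flatnonzero(o[r]); 
        if len(c)>8: ou.append((r,c.mean(),len(c)))
    print(cam,"ring pred",proj(k,[.531,-.026,.195])[0],"scale px/mm",s/1000)
    ou=np.array(ou); print(" neck rows",ou[[0,len(ou)//2,-1]].round(1).tolist(), "axis slope",(proj(k,[.531,-.026,.23])[0]-proj(k,[.531,-.026,.195])[0]))
    gu=[]
    for r in range(v-70,v-5):
        c=np.flatnonzero(g[r,u-14:u+14])+u-14
        if len(c)>4: gu.append((r,c.mean(),len(c)))
    gu=np.array(gu);print(" stick",gu[::4].round(1).tolist())
E
```

```text
scene ring pred [265.0035 220.1775] scale px/mm 0.4006707325180001
 neck rows [[218.0, 264.0, 9.0], [223.0, 264.0, 11.0], [228.0, 264.0, 9.0]] axis slope [-0.2151 -9.6268]
 stick [[197.0, 264.0, 5.0]]
side ring pred [286.5256 194.9221] scale px/mm 0.37242044791065615
 neck rows [[194.0, 288.5, 10.0], [199.0, 288.0, 11.0], [203.0, 288.5, 10.0]] axis slope [ -0.2485 -10.2711]
 stick [[168.0, 287.0, 7.0], [172.0, 287.0, 7.0], [176.0, 287.0, 7.0], [180.0, 287.0, 7.0], [184.0, 287.5, 6.0]]
```

servo_tool(
  deltas=[
    [[0, 0, 0], [0.0, -0.01, 0.04], 1],
    [[0, 0, 0], [0.0, -0.01, 0.07], 1],
    [[0, 0, 0], [0.0, -0.01, 0.08], 1],
    [[0, 0, 0], [0.0, -0.01, 0.09], 1],
    [[0, 0, 0], [0.0, -0.01, 0.1], 1],
  ],
)

```text
clock: 8.18
tool_pos: [0.5302, -0.0283, 0.272]
orientation: [[-0.866, 0.5, 0.001], [0.5, 0.866, 0.001], [-0.0, 0.001, -1.0]]
ft_force: [0.1, -0.1, -0.3]
grip_width: 0.195
finger_force: 40.5
```

servo_tool(
  deltas=[
    [[0, 0, 0], [0.002, 0.004, 0.006], 1],
    [[0, 0, 0], [0.002, 0.004, 0.014], 1],
    [[0, 0, 0], [0.002, 0.004, 0.022], 1],
    [[0, 0, 0], [0.002, 0.004, 0.022], 1],
  ],
)

```text
clock: 8.68
tool_pos: [0.5302, -0.0271, 0.2664]
orientation: [[-0.866, 0.5, 0.0], [0.5, 0.866, 0.001], [0.0, 0.001, -1.0]]
ft_force: [0.4, 0.1, -1.4]
grip_width: 0.195
finger_force: 40.5
```

servo_tool(
  deltas=[
    [[0, 0, 0], [0, 0, 0.008], 1],
    [[0, 0, 0], [0, 0, 0.016], 1],
    [[0, 0, 0], [0, 0, 0.024], 1],
    [[0, 0, 0], [0, 0, 0.024], 1],
  ],
)

```text
clock: 9.18
tool_pos: [0.5302, -0.0271, 0.2604]
orientation: [[-0.866, 0.5, -0.0], [0.5, 0.866, 0.001], [0.0, 0.001, -1.0]]
ft_force: [-0.8, 0.3, -1.0]
grip_width: 0.192
finger_force: 40.5
```

servo_tool(
  deltas=[
    [[0, 0, 0], [0, 0, 0.012], 1],
    [[0, 0, 0], [0, 0, 0.024], 1],
    [[0, 0, 0], [0, 0, 0.036], 1],
    [[0, 0, 0], [0, 0, 0.048], 1],
    [[0, 0, 0], [0, 0, 0.048], 1],
  ],
)

```text
clock: 9.8
tool_pos: [0.5302, -0.0271, 0.2483]
orientation: [[-0.866, 0.5, -0.0], [0.5, 0.866, 0.001], [0.0, 0.0, -1.0]]
ft_force: [0.8, 0.6, 0.2]
grip_width: 0.197
finger_force: 40.5
```

servo_tool(
  deltas=[
    [[0, 0, 0], [0, 0, 0.04], 1],
    [[0, 0, 0], [0, 0, 0.08], 1],
    [[0, 0, 0], [0, 0, 0.12], 1],
    [[0, 0, 0], [0, 0, 0.14], 1],
    [[0, 0, 0], [0, 0, 0.14], 1],
  ],
)

```text
clock: 10.42
tool_pos: [0.5301, -0.0271, 0.2132]
orientation: [[-0.866, 0.5, -0.0], [0.5, 0.866, 0.001], [0.001, 0.0, -1.0]]
ft_force: [0.7, -0.4, -0.8]
grip_width: 0.196
finger_force: 40.5
```

servo_tool(
  deltas=[
    [[0, 0, 0], [0, 0, 0], -1],
    [[0, 0, 0], [0, 0, 0], -1],
    [[0, 0, 0], [0, 0, 0], -1],
    [[0, 0, 0], [0, 0, 0], -1],
    [[0, 0, 0], [0, 0, -0.15], -1],
    [[0, 0, 0], [0, 0, -0.35], -1],
    [[0, 0, 0], [0, 0, -0.4], -1],
  ],
)

```text
clock: 11.3
tool_pos: [0.5309, -0.0273, 0.3166]
orientation: [[-0.866, 0.5, 0.005], [0.5, 0.866, -0.001], [-0.005, 0.002, -1.0]]
ft_force: [-0.8, 0.0, -0.6]
grip_width: 1.003
finger_force: 0.0
```

```bash
python3 - <<'E'
from look import *
o=get_obs();print(o["tool_pos"],o["joint_positions"])
for cam in("wrist","side"):
    im,D,k,P=shot("d"+cam,cam)
    for m,s,c in comps(green(im,(40,40,20)),30):
        q=np.nanmedian(P[m],0)
        if np.hypot(*(q[:2]-[.53,-.026]))<.13: print(cam,s,c,q)
# rack stick in wrist0: ends in plane z=.03
z=np.load("wrist0.npz",allow_pickle=True);k=tuple(z["k"]);im=z["im"]
for m,s,c in comps(green(im),500):
    v,u=np.nonzero(m); r=cv2.minAreaRect(np.column_stack([u,v]).astype(np.float32)); print(r)
    A=[onplane(k,a,b,.032) for a,b in ((u.min(),v[u==u.min()].mean()),(u.max(),v[u==u.max()].mean()))]; print(A)
# triangulate mid from wrist0 & side & scene
rs=[]
for n in("wrist","side","scene"):
    z=np.load(n+"0.npz",allow_pickle=True);kk=tuple(z["k"]);P=cloud(kk,z["D"])
    for m,s,c in comps(green(z["im"]),40):
        q=np.nanmedian(P[m],0)
        if np.hypot(*(q[:2]-[.497,-.212]))<.04: rs.append(ray(kk,*c))
def tri(rs):
    A=0;b=0
    for p,d in rs: d=d/np.linalg.norm(d);M=np.eye(3)-np.outer(d,d);A=A+M;b=b+M@p
    return np.linalg.solve(A,b)
print(len(rs),tri(rs[:2]))
R=toolR(0,np.pi/4);plan([.40,-.2,.25],R)
E
```

```text
[ 0.5309 -0.0273  0.3166] [-0.2723  0.2797  1.3219  0.0006  1.5346 -1.32  ]
((266.0391540527344, 340.97845458984375), (13.229421615600586, 78.09754943847656), 87.70938873291016)
[array([ 0.4454, -0.2161,  0.032 ]), array([ 0.553 , -0.2126,  0.032 ])]
3 [ 0.4976 -0.229   0.0167]
turn [-0.482  0.129  1.167] shift [ 0.107 -0.86   0.256] rows>= 14.2 3.6
```

View pics/dwrist.png

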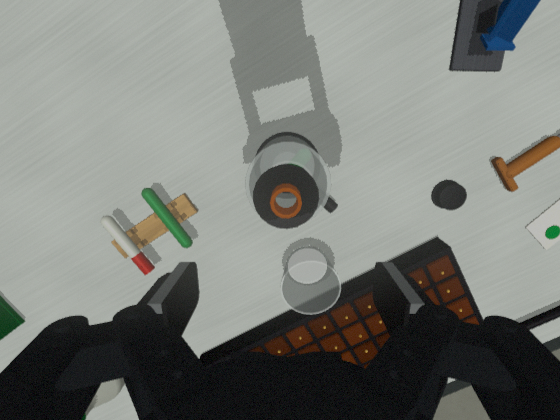

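The canister view shows nothing left in the neck at (286,201), so stick_a has dropped through. stick_b runs from (147,190) to (187,243). I turn towards the rack.

servo_tool(
  deltas=[
    [[-0.2, 0.05, 0.5], [-0.05, -0.3, -0.1], -1],
    [[-0.2, 0.05, 0.5], [0, -0.5, -0.1], -1],
    [[-0.2, 0.05, 0.5], [0.1, -0.8, 0], -1],
    [[-0.2, 0.05, 0.5], [0.1, -0.8, 0], -1],
    [[-0.2, 0.05, 0.5], [0.1, -0.8, 0], -1],
    [[-0.2, 0.05, 0.5], [0.1, -0.8, 0], -1],
    [[-0.2, 0.05, 0.5], [0.1, -0.8, 0], -1],
  ],
)

```text
clock: 12.28
tool_pos: [0.4079, -0.1879, 0.312]
orientation: [[-0.026, 0.957, 0.289], [0.959, -0.058, 0.278], [0.283, 0.284, -0.916]]
ft_force: [0.6, 0.6, 0.0]
grip_width: 1.002
finger_force: 0.0
```

```bash
python3 - <<'E'
from look import *
o=get_obs();print(o["tool_pos"],o["joint_positions"])
R=toolR(np.radians(2.2),np.pi/4);plan(np.array([.4715,-.2153,.0175])-.11*R[:,2],R)
E
```

```text
[ 0.4079 -0.1879  0.312 ] [-0.9379  0.0417  1.6688  0.4098  1.4962 -0.9658]
turn [-0.264  0.087  0.655] shift [-0.36  -0.293  0.744] rows>= 8.0 3.5
```

servo_tool(
  deltas=[
    [[-0.264, 0.087, 0.655], [-0.18, -0.15, 0.2], -1],
    [[-0.264, 0.087, 0.655], [-0.18, -0.15, 0.2], -1],
    [[-0.264, 0.087, 0.655], [-0.18, -0.15, 0.2], -1],
    [[-0.264, 0.087, 0.655], [-0.18, -0.15, 0.3], -1],
    [[-0.264, 0.087, 0.655], [-0.36, -0.293, 0.5], -1],
    [[-0.264, 0.087, 0.655], [-0.36, -0.293, 0.6], -1],
    [[-0.264, 0.087, 0.655], [-0.36, -0.293, 0.744], -1],
    [[-0.264, 0.087, 0.655], [-0.36, -0.293, 0.744], -1],
    [[-0.264, 0.087, 0.655], [-0.36, -0.293, 0.744], -1],
    [[-0.264, 0.087, 0.655], [-0.36, -0.293, 0.744], -1],
  ],
)

```text
clock: 13.52
tool_pos: [0.3953, -0.219, 0.097]
orientation: [[0.706, 0.044, 0.707], [0.034, -0.999, 0.028], [0.708, 0.005, -0.706]]
ft_force: [0.1, -0.3, 0.4]
grip_width: 1.002
finger_force: 0.0
```

```bash
python3 - <<'E'
from look import *
o=get_obs();print(o["tool_pos"],o["joint_positions"])
im,D,k,P=shot("e1")
print(k[3])
for m,s,c in comps(green(im),300):
    q=P[m];q=q[np.isfinite(q).all(1)]
    if abs(np.median(q[:,0])-.5)<.1: print(s,c,*axis(P[m]),"min",q.min(0),"max",q.max(0))
R=toolR(np.radians(2.2),np.pi/4);plan(np.array([.4715,-.2153,.0175]),R)
E
```

```text
[ 0.3953 -0.219   0.097 ] [-1.1932  0.2285  2.3199  1.2794  0.7712 -0.7191]
[ 0.3466 -0.2206  0.2496]
[ 275  131   21  103 1766] [285.2361 183.6416] [ 0.547  -0.2127  0.0387] [ 0.4469 -0.217   0.038 ] [-0.999  -0.0438 -0.0074] min [ 0.4449 -0.2247  0.0327] max [ 0.5499 -0.2051  0.0414]
turn [-0.    -0.001  0.003] shift [-0.01  -0.004  0.441] rows>= 0.0 1.8
```

View pics/e1.png

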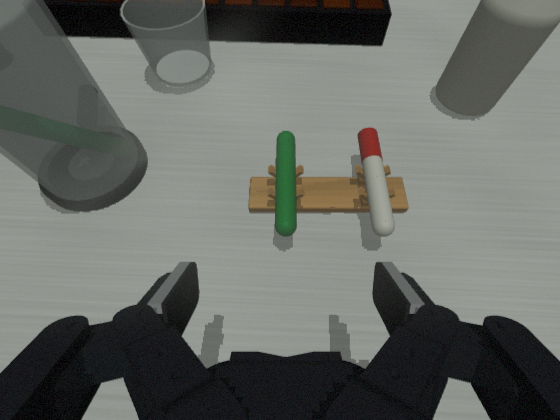

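stick_b is at (286,183), centred between the fingers and parallel to the tool. The pen at (377,182) is clear, and stick_a lies inside the canister at (60,130). The stick's top is at 0.041 m, so its axis is at 0.031 m, which matches the text. I advance and grip.

servo_tool(
  deltas=[
    [[0, 0, 0.003], [-0.01, -0.004, 0.2], -1],
    [[0, 0, 0.003], [-0.01, -0.004, 0.36], -1],
    [[0, 0, 0.003], [-0.01, -0.004, 0.42], -1],
    [[0, 0, 0.003], [-0.01, -0.004, 0.44], -1],
    [[0, 0, 0.003], [-0.01, -0.004, 0.44], 1],
    [[0, 0, 0.003], [-0.01, -0.004, 0.44], 1],
    [[0, 0, 0.003], [-0.01, -0.004, 0.44], 1],
    [[0, 0, 0.003], [-0.01, -0.004, 0.44], 1],
    [[0, 0, 0.003], [-0.01, -0.004, 0.44], 1],
    [[0, 0, 0.003], [-0.01, -0.004, 0.44], 1],
  ],
)

```text
clock: 14.82
tool_pos: [0.4711, -0.2152, 0.0176]
orientation: [[0.706, 0.034, 0.708], [0.022, -0.999, 0.026], [0.708, -0.003, -0.706]]
ft_force: [-1.9, -2.9, 4.5]
grip_width: 0.198
finger_force: 39.1
```

```bash
python3 - <<'E'
from look import *
o=get_obs();print(o["tool_pos"],o["joint_positions"])
# after lifting 0.25 along -tool z-ish
R=o["orientation"];p=o["tool_pos"]
plan([.471,-.215,.20],R)
plan([.40,.10,.33],toolR(np.radians(-30),np.pi/2))
E
```

```text
[ 0.4711 -0.2152  0.0176] [-0.9762  0.5378  2.1966  1.6781  0.6489 -0.9775]
turn [0. 0. 0.] shift [ 0.517 -0.003 -0.515] rows>= 0.0 2.9
turn [-0.106 -0.365  0.252] shift [ 0.712 -1.273 -1.051] rows>= 5.1 7.2
```

servo_tool(
  deltas=[
    [[0, 0, 0], [0.1, 0, -0.1], 1],
    [[0, 0, 0], [0.25, 0, -0.25], 1],
    [[0, 0, 0], [0.42, 0, -0.42], 1],
    [[0, 0, 0], [0.6, 0, -0.6], 1],
    [[-0.05, -0.18, 0.12], [0.72, -0.15, -0.8], 1],
    [[-0.1, -0.365, 0.25], [0.72, -0.4, -0.98], 1],
    [[-0.106, -0.365, 0.252], [0.712, -0.64, -1.0], 1],
    [[-0.106, -0.365, 0.252], [0.712, -0.9, -1.0], 1],
    [[-0.106, -0.365, 0.252], [0.712, -1.0, -1.0], 1],
    [[-0.106, -0.365, 0.252], [0.712, -1.0, -1.0], 1],
  ],
)

```text
clock: 16.08
tool_pos: [0.4177, 0.0033, 0.3137]
orientation: [[0.913, -0.361, 0.189], [-0.367, -0.93, -0.0], [0.176, -0.069, -0.982]]
ft_force: [-0.2, 0.4, -0.4]
grip_width: 0.195
finger_force: 39.1
```

```bash
python3 - <<'E'
from look import *
o=get_obs();print(o["tool_pos"],o["joint_positions"])
R=toolR(np.radians(-30),np.pi/2); d=toolR(np.radians(-30),np.pi/4)[:,2]; n=np.array([d[2]*-0.866*1,0,0])
c=np.array([.483,.308,.086]); g=c-.041*d; tcp=g+.019*R[:,2]; print("tcp home",tcp)
plan(tcp+[0,0,.1],R)
E
```

```text
[0.4177 0.0033 0.3137] [-0.3112 -0.0956  1.7545  0.0598  1.3018  1.6251]
tcp home [0.4579 0.3225 0.096 ]
turn [-0.039 -0.082  0.07 ] shift [-0.405 -1.213  0.492] rows>= 1.3 5.5
```

servo_tool(
  deltas=[
    [[-0.039, -0.082, 0.07], [-0.05, -0.25, 0], 1],
    [[-0.039, -0.082, 0.07], [-0.15, -0.5, 0.1], 1],
    [[-0.039, -0.082, 0.07], [-0.2, -0.75, 0.2], 1],
    [[-0.039, -0.082, 0.07], [-0.3, -1.0, 0.35], 1],
    [[-0.039, -0.082, 0.07], [-0.4, -1.0, 0.49], 1],
    [[-0.039, -0.082, 0.07], [-0.4, -1.0, 0.49], 1],
  ],
)

```text
clock: 16.82
tool_pos: [0.4376, 0.2727, 0.1897]
orientation: [[0.87, -0.493, -0.002], [-0.493, -0.87, -0.001], [-0.002, 0.002, -1.0]]
ft_force: [-0.1, -0.5, 0.7]
grip_width: 0.194
finger_force: 39.2
```

```bash
python3 - <<'E'
from look import *
o=get_obs();print(o["tool_pos"],o["joint_positions"])
R=toolR(np.radians(-30),np.pi/2)
plan([.4579,.3225,.196],R)
E
```

```text
[0.4376 0.2727 0.1897] [0.3297 0.3301 1.5866 0.0001 1.2274 2.4165]
turn [0.001 0.001 0.004] shift [-0.028 -0.213 -0.025] rows>= 0.0 0.9
```

servo_tool(
  deltas=[
    [[0, 0, 0.004], [-0.028, -0.213, -0.03], 1],
    [[0, 0, 0.004], [-0.028, -0.213, -0.03], 1],
    [[0, 0, 0.004], [-0.028, -0.213, -0.03], 1],
    [[0, 0, 0.004], [-0.028, -0.213, -0.03], 1],
  ],
)

```text
clock: 17.32
tool_pos: [0.4605, 0.3201, 0.2013]
orientation: [[0.863, -0.505, 0.004], [-0.505, -0.863, 0.002], [0.003, -0.004, -1.0]]
ft_force: [0.8, 0.3, 0.3]
grip_width: 0.197
finger_force: 39.4
```

```bash
python3 - <<'E'
from look import *
o=get_obs();print(o["tool_pos"],o["orientation"][:,0])
for cam in("wrist","side","scene"):
    im,D,k,P=shot("f"+cam,cam)
    for m,s,c in comps(green(im,(45,90,25)),60):
        q=P[m];q=q[np.isfinite(q).all(1)]
        if len(q) and np.hypot(*(np.median(q,0)[:2]-[.48,.307]))<.08: print(cam,s,c,*axis(q),"cam",k[3])
    h=cv2.cvtColor(im,cv2.COLOR_BGR2HSV)
    for m,s,c in comps(cv2.inRange(h,(100,100,40),(130,255,255)),60):
        q=P[m];q=q[np.isfinite(q).all(1)]
        if len(q) and np.hypot(*(np.median(q,0)[:2]-[.48,.307]))<.08:
            print(cam,"blue",s,c,*axis(q))
            w=(q-q.mean(0))@np.array([.5,.866,0]); print("  lateral mid", (w.min()+w.max())/2,w.max()-w.min(), "line const", (q@np.array([.5,.866,0])).min(),(q@np.array([.5,.866,0])).max())
print("seat const",np.dot([.483,.308],[.5,.866]))
a=cv2.imread('pics/fwrist.png')[120:420,80:480];b=cv2.resize(cv2.imread('pics/fside.png')[260:360,210:330],(400,333),interpolation=2)[:300]
cv2.imwrite('pics/ff.png',np.hstack([a,b]))
E
```

```text
[0.4605 0.3201 0.2013] [ 0.8634 -0.5046  0.0031]
wrist [ 267  129   38  187 5973] [285.6477 225.6593] [0.5197 0.2857 0.1634] [0.4576 0.3224 0.2342] [-0.6148  0.3634  0.7   ] cam [0.5233 0.2835 0.3451]
wrist blue [267 122  37  71 575] [282.8365 139.9583] [0.5377 0.2659 0.0294] [0.4855 0.3252 0.092 ] [-0.5174  0.5879  0.6218]
  lateral mid -0.0027613488070601638 0.0337695578027844 line const 0.4908222689787923 0.5245918267815767
side blue [253 316  27  18 333] [266.6456 325.2492] [0.5177 0.288  0.041 ] [0.4634 0.3189 0.0846] [-0.7123  0.4055  0.573 ]
  lateral mid -0.009399913531438816 0.05000903683183549 line const 0.47364228498534966 0.5236513218171852
scene [299 128  12  30  66] [304.3182 144.2273] [0.4637 0.3151 0.2238] [0.5151 0.2817 0.1623] [ 0.5924 -0.3845 -0.708 ] cam [ 0.9136 -0.7266  1.0752]
seat const 0.508228
```

View pics/ff.png

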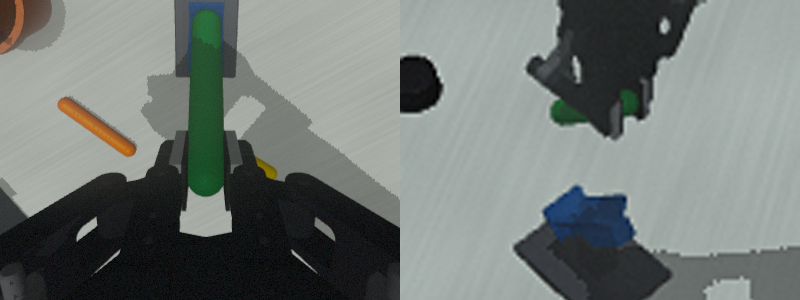

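The held stick (wrist crop, along column 205) tilts 45° down and lines up with the blue groove behind it. I lower it to 3 mm short of home and watch the force.

servo_tool(
  deltas=[
    [[0, 0, 0], [-0.012, -0.002, 0.15], 1],
    [[0, 0, 0], [-0.012, -0.002, 0.3], 1],
    [[0, 0, 0], [-0.012, -0.002, 0.36], 1],
    [[0, 0, 0], [-0.012, -0.002, 0.39], 1],
    [[0, 0, 0], [-0.012, -0.002, 0.4], 1],
    [[0, 0, 0], [-0.012, -0.002, 0.4], 1],
  ],
)

```text
clock: 18.23
tool_pos: [0.459, 0.3234, 0.1018]
orientation: [[0.864, -0.504, 0.006], [-0.504, -0.864, 0.002], [0.004, -0.005, -1.0]]
ft_force: [0.1, 0.4, -0.9]
grip_width: 0.194
finger_force: 39.4
```

servo_tool(
  deltas=[
    [[0, 0, 0], [0, 0.006, 0.008], 1],
    [[0, 0, 0], [0, 0.006, 0.016], 1],
    [[0, 0, 0], [0, 0.006, 0.022], 1],
    [[0, 0, 0], [0, 0.006, 0.022], 1],
  ],
)

```text
clock: 18.73
tool_pos: [0.4585, 0.3221, 0.096]
orientation: [[0.864, -0.504, 0.006], [-0.504, -0.864, 0.002], [0.004, -0.005, -1.0]]
ft_force: [2.2, 1.1, 3.2]
grip_width: 0.199
finger_force: 39.7
```

Light contact along the groove normal, so I release here.

servo_tool(
  deltas=[
    [[0, 0, 0], [0, 0, 0], -1],
    [[0, 0, 0], [0, 0, 0], -1],
    [[0, 0, 0], [0, 0, 0], -1],
    [[0, 0, 0], [0, 0, 0], -1],
    [[0, 0, 0], [0, 0, 0], -1],
    [[0, 0, 0], [0, 0, -0.1], -1],
    [[0, 0, 0], [0, 0, -0.3], -1],
    [[0, 0, 0], [0, 0, -0.5], -1],
    [[0, 0, 0], [0, 0, -0.5], -1],
  ],
)

```text
clock: 19.85
tool_pos: [0.4585, 0.3223, 0.2243]
orientation: [[0.864, -0.504, 0.011], [-0.504, -0.864, 0.005], [0.007, -0.01, -1.0]]
ft_force: [-0.1, 0.1, -0.2]
grip_width: 1.001
finger_force: 0.0
```

```bash
python3 - <<'E'
from look import *
o=get_obs();print(o["tool_pos"],o["joint_positions"])
for cam in("wrist","side"):
    im,D,k,P=shot("g"+cam,cam)
    for m,s,c in comps(green(im,(45,90,25)),60):
        q=P[m];q=q[np.isfinite(q).all(1)]
        if len(q) and np.hypot(*(np.median(q,0)[:2]-[.48,.307]))<.08: a=axis(q);print(cam,s,c,*a,(a[0]+a[1])/2,"cam",k[3])
R=toolR(np.radians(-30.3),np.pi/4)@np.diag([-1,-1,1]);plan(np.array([.483,.308,.086])-.1*R[:,2],R)
E
```

```text
[0.4585 0.3223 0.2243] [ 0.4037  0.3897  1.4089 -0.0001  1.3309  2.5023]
wrist [ 277  128   20   97 1710] [286.9655 176.4883] [0.5186 0.2868 0.0569] [0.4561 0.3247 0.129 ] [-0.6089  0.3693  0.702 ] [0.4874 0.3057 0.093 ] cam [0.5204 0.2853 0.3684]
side [258 318  25   8 165] [270.7273 321.4303] [0.5155 0.2945 0.0575] [0.4494 0.3301 0.1265] [-0.6478  0.3498  0.6767] [0.4824 0.3123 0.092 ] cam [0.2253 1.0088 1.0774]
turn [0.572 0.003 1.386] shift [-0.167 -0.005  0.253] rows>= 16.8 1.2
```

stick_b lies at the same side-view pixels as stick_a did (270.7,321.4), so it is home. Now the half-turn, for an along-axis grasp.

servo_tool(
  deltas=[
    [[0, 0, -0.85], [0, 0, 0], -1],
    [[0, 0, -0.85], [0, 0, 0], -1],
    [[0, 0, -0.85], [0, 0, 0], -1],
    [[0, 0, -0.85], [0, 0, 0], -1],
    [[0, 0, -0.85], [0, 0, 0], -1],
    [[0, 0, -0.85], [0, 0, 0], -1],
    [[0, 0, -0.85], [0, 0, 0], -1],
    [[0, 0, -0.85], [0, 0, 0], -1],
    [[0, 0, -0.85], [0, 0, 0], -1],
    [[0, 0, -0.85], [0, 0, 0], -1],
  ],
)

```text
clock: 21.2
tool_pos: [0.4568, 0.3215, 0.2187]
orientation: [[0.309, 0.951, 0.001], [0.951, -0.309, 0.0], [0.001, 0.001, -1.0]]
ft_force: [-1.5, -0.3, -0.1]
grip_width: 0.996
finger_force: 0.0
```

```bash
python3 - <<'E'
from look import *
R=toolR(np.radians(-30.3),np.pi/4)@np.diag([-1,-1,1]);plan(np.array([.483,.308,.086])-.1*R[:,2],R)
E
```

```text
turn [-0.253 -0.315 -0.612] shift [ 0.041 -0.16   0.248] rows>= 8.2 1.2
```

servo_tool(
  deltas=[
    [[-0.253, -0.315, -0.612], [0.02, -0.15, 0], -1],
    [[-0.253, -0.315, -0.612], [0.02, -0.15, 0], -1],
    [[-0.253, -0.315, -0.612], [0.02, -0.15, 0], -1],
    [[-0.253, -0.315, -0.612], [0.02, -0.15, 0], -1],
    [[-0.253, -0.315, -0.612], [0.02, -0.15, 0], -1],
    [[-0.253, -0.315, -0.612], [0.041, -0.16, 0.1], -1],
    [[-0.253, -0.315, -0.612], [0.041, -0.16, 0.18], -1],
    [[-0.253, -0.315, -0.612], [0.041, -0.16, 0.248], -1],
    [[-0.253, -0.315, -0.612], [0.041, -0.16, 0.248], -1],
    [[-0.253, -0.315, -0.612], [0.041, -0.16, 0.248], -1],
    [[-0.253, -0.315, -0.612], [0.041, -0.16, 0.248], -1],
  ],
)

```text
clock: 22.58
tool_pos: [0.4234, 0.3442, 0.1592]
orientation: [[-0.605, 0.51, 0.612], [0.363, 0.86, -0.359], [-0.709, 0.005, -0.705]]
ft_force: [-0.3, 0.5, 0.0]
grip_width: 0.998
finger_force: 0.0
```

```bash
python3 - <<'E'
from look import *
im,D,k,P=shot("i1")
for m,s,c in comps(green(im),100):
    q=np.nanmedian(P[m],0)
    if .4<q[0]<.56 and .25<q[1]<.36: print(s,c,q)
R=toolR(np.radians(-30.3),np.pi/4)@np.diag([-1,-1,1]);plan(np.array([.483,.308,.086])-.02*R[:,2],R)
E
```

```text
[272 219  24  21 341] [283.8944 229.1848] [0.4521 0.327  0.1234]
turn [-0.     0.001 -0.004] shift [ 0.011 -0.004  0.324] rows>= 0.0 1.3
```

servo_tool(
  deltas=[
    [[0, 0, 0], [0.011, -0.004, 0.16], -1],
    [[0, 0, 0], [0.011, -0.004, 0.3], -1],
    [[0, 0, 0], [0.011, -0.004, 0.322], -1],
    [[0, 0, 0], [0.011, -0.004, 0.322], 1],
    [[0, 0, 0], [0.011, -0.004, 0.322], 1],
    [[0, 0, 0], [0.011, -0.004, 0.322], 1],
    [[0, 0, 0], [0.011, -0.004, 0.322], 1],
    [[0, 0, 0], [0.011, -0.004, 0.322], 1],
    [[0, 0, 0], [0.011, -0.004, 0.322], 1],
  ],
  force=40,
)

```text
clock: 23.75
tool_pos: [0.4698, 0.3156, 0.1]
orientation: [[-0.606, 0.508, 0.612], [0.36, 0.861, -0.358], [-0.709, 0.003, -0.705]]
ft_force: [-4.0, 1.6, 5.0]
grip_width: 0.196
finger_force: 39.1
```

```bash
python3 - <<'E'
from look import *
R=toolR(np.radians(-30),np.pi/2)@np.diag([-1,-1,1]); 
plan([.49,.2,.33],R)
E
```

```text
turn [-0.     0.377 -0.005] shift [-0.868 -0.354 -0.433] rows>= 4.2 4.1
```

Same as the first grasp, so I repeat the same transfer.

servo_tool(
  deltas=[
    [[0, 0, 0], [0, 0, -0.2], 1],
    [[0, 0, 0], [0, 0, -0.4], 1],
    [[0, 0.1, 0], [-0.2, -0.1, -0.42], 1],
    [[0, 0.2, 0], [-0.4, -0.2, -0.433], 1],
    [[0, 0.3, 0], [-0.65, -0.3, -0.433], 1],
    [[0, 0.377, -0.005], [-0.868, -0.354, -0.433], 1],
    [[0, 0.377, -0.005], [-0.868, -0.354, -0.433], 1],
    [[0, 0.377, -0.005], [-0.868, -0.354, -0.433], 1],
    [[0, 0.377, -0.005], [-0.868, -0.354, -0.433], 1],
  ],
)

```text
clock: 24.88
tool_pos: [0.4898, 0.2, 0.3287]
orientation: [[-0.866, 0.5, -0.003], [0.5, 0.866, -0.002], [0.001, -0.003, -1.0]]
ft_force: [0.4, 0.3, -0.7]
grip_width: 0.196
finger_force: 40.3
```

```bash
python3 - <<'E'
from look import *
R=toolR(np.radians(-30),np.pi/2)@np.diag([-1,-1,1]); 
plan([.5302,-.0271,.29],R)
im,D,k,P=shot("j")
for m,s,c in comps(green(im),300): print(s,c,np.nanmedian(P[m],0))
E
```

```text
turn [-0.001 -0.001 -0.   ] shift [-0.595 -0.705  0.156] rows>= 0.0 3.7
[496 145  64  66 809] [526.78   175.3115] [0.6246 0.4542 0.1189]
[ 267  258   38   54 1542] [285.7451 286.7782] [0.488 0.202 0.358]
```

servo_tool(
  deltas=[
    [[0, 0, 0], [-0.3, -0.35, 0.0], 1],
    [[0, 0, 0], [-0.595, -0.705, 0.08], 1],
    [[0, 0, 0], [-0.595, -0.705, 0.14], 1],
    [[0, 0, 0], [-0.595, -0.705, 0.156], 1],
    [[0, 0, 0], [-0.595, -0.705, 0.156], 1],
    [[0, 0, 0], [-0.595, -0.705, 0.156], 1],
    [[0, 0, 0], [-0.595, -0.705, 0.156], 1],
  ],
)

```text
clock: 25.8
tool_pos: [0.5307, -0.0256, 0.2912]
orientation: [[-0.867, 0.498, -0.001], [0.498, 0.867, -0.001], [0.0, -0.001, -1.0]]
ft_force: [-0.6, -0.3, 0.4]
grip_width: 0.191
finger_force: 40.3
```

```bash
python3 - <<'E'
from look import *
o=get_obs()
for cam in("scene","side"):
    k=K(cam);im=capture(cam)[0];h=cv2.cvtColor(im,cv2.COLOR_BGR2HSV)
    g=cv2.inRange(h,(45,70,20),(85,255,255)); a=g[150:215,250:300]; v,u=np.nonzero(a)
    r=sorted(set(v)); print(cam,[(x+150,250+u[v==x].mean().round(1),int((v==x).sum())) for x in r[::4]])
plan([.5302,-.0271,.2664],toolR(np.radians(-30),np.pi/2)@np.diag([-1,-1,1]))
E
```

```text
scene [(np.int64(183), np.float64(264.5), 4), (np.int64(187), np.float64(265.5), 4), (np.int64(191), np.float64(265.0), 3), (np.int64(195), np.float64(265.0), 3), (np.int64(199), np.float64(264.5), 4), (np.int64(203), np.float64(264.5), 4), (np.int64(207), np.float64(264.5), 4), (np.int64(211), np.float64(264.5), 4)]
side [(np.int64(155), np.float64(287.5), 2), (np.int64(159), np.float64(288.5), 4), (np.int64(163), np.float64(289.0), 3), (np.int64(167), np.float64(289.0), 3), (np.int64(171), np.float64(287.0), 7), (np.int64(175), np.float64(287.0), 7), (np.int64(179), np.float64(287.0), 7), (np.int64(183), np.float64(287.0), 7), (np.int64(187), np.float64(287.0), 7)]
turn [-0.001 -0.     0.001] shift [-0.    -0.005  0.099] rows>= 0.0 0.4
```

servo_tool(
  deltas=[
    [[0, 0, 0], [0, 0, 0.03], 1],
    [[0, 0, 0], [0, 0, 0.055], 1],
    [[0, 0, 0], [0, 0, 0.065], 1],
    [[0, 0, 0], [0, 0, 0.072], 1],
    [[0, 0, 0], [0, 0, 0.072], 1],
  ],
)

```text
clock: 26.52
tool_pos: [0.5308, -0.0272, 0.2727]
orientation: [[-0.866, 0.5, -0.002], [0.5, 0.866, -0.001], [0.001, -0.001, -1.0]]
ft_force: [-0.7, -0.2, 0.1]
grip_width: 0.195
finger_force: 40.3
```

servo_tool(
  deltas=[
    [[0, 0, 0], [0.002, 0, 0.008], 1],
    [[0, 0, 0], [0.002, 0, 0.016], 1],
    [[0, 0, 0], [0.002, 0, 0.024], 1],
    [[0, 0, 0], [0.002, 0, 0.024], 1],
  ],
)

```text
clock: 27.02
tool_pos: [0.5303, -0.0269, 0.2665]
orientation: [[-0.866, 0.5, -0.002], [0.5, 0.866, -0.001], [0.002, -0.002, -1.0]]
ft_force: [0.1, -1.1, -0.1]
grip_width: 0.197
finger_force: 40.3
```

servo_tool(
  deltas=[
    [[0, 0, 0], [0, 0, 0.008], 1],
    [[0, 0, 0], [0, 0, 0.016], 1],
    [[0, 0, 0], [0, 0, 0.024], 1],
    [[0, 0, 0], [0, 0, 0.024], 1],
  ],
)

```text
clock: 27.52
tool_pos: [0.5303, -0.0269, 0.2605]
orientation: [[-0.866, 0.5, -0.002], [0.5, 0.866, -0.0], [0.002, -0.002, -1.0]]
ft_force: [-0.1, 0.6, 0.4]
grip_width: 0.193
finger_force: 40.3
```

servo_tool(
  deltas=[
    [[0, 0, 0], [0, 0, 0.012], 1],
    [[0, 0, 0], [0, 0, 0.024], 1],
    [[0, 0, 0], [0, 0, 0.036], 1],
    [[0, 0, 0], [0, 0, 0.048], 1],
    [[0, 0, 0], [0, 0, 0.048], 1],
  ],
)

```text
clock: 28.15
tool_pos: [0.5302, -0.0269, 0.2484]
orientation: [[-0.866, 0.5, -0.002], [0.5, 0.866, -0.001], [0.002, -0.002, -1.0]]
ft_force: [-0.7, 0.8, -1.1]
grip_width: 0.196
finger_force: 40.3
```

servo_tool(
  deltas=[
    [[0, 0, 0], [0, 0, 0.03], 1],
    [[0, 0, 0], [0, 0, 0.06], 1],
    [[0, 0, 0], [0, 0, 0.09], 1],
    [[0, 0, 0], [0, 0, 0.12], 1],
    [[0, 0, 0], [0, 0, 0.14], 1],
    [[0, 0, 0], [0, 0, 0.14], 1],
  ],
)

```text
clock: 28.9
tool_pos: [0.5301, -0.027, 0.2132]
orientation: [[-0.866, 0.5, -0.003], [0.5, 0.866, -0.0], [0.002, -0.002, -1.0]]
ft_force: [-1.5, 1.2, -1.2]
grip_width: 0.188
finger_force: 40.3
```

servo_tool(
  deltas=[
    [[0, 0, 0], [0, 0, 0], -1],
    [[0, 0, 0], [0, 0, 0], -1],
    [[0, 0, 0], [0, 0, 0], -1],
    [[0, 0, 0], [0, 0, 0], -1],
    [[0, 0, 0], [0, 0, -0.15], -1],
    [[0, 0, 0], [0, 0, -0.35], -1],
    [[0, 0, 0], [0.1, 0.3, -0.4], -1],
    [[0, 0, 0], [0.2, 0.6, -0.4], -1],
    [[0, 0, 0], [0.2, 0.8, -0.4], -1],
    [[0, 0, 0], [0.2, 0.8, -0.4], -1],
  ],
)

```text
clock: 30.15
tool_pos: [0.5874, 0.1744, 0.3129]
orientation: [[-0.868, 0.497, -0.002], [0.497, 0.868, -0.0], [0.002, -0.001, -1.0]]
ft_force: [-0.3, -0.4, 0.4]
grip_width: 0.996
finger_force: 0.0
```

```bash
python3 - <<'E'
from look import *
ims=[shot("z"+c,c)[0] for c in("scene","side")]
a=ims[0][190:290,215:315];b=ims[1][170:270,240:340]
cv2.imwrite('pics/zz.png',cv2.resize(np.hstack([a,b]),(800,400),interpolation=2))
E
```

```text
(no output)
```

View pics/zz.png

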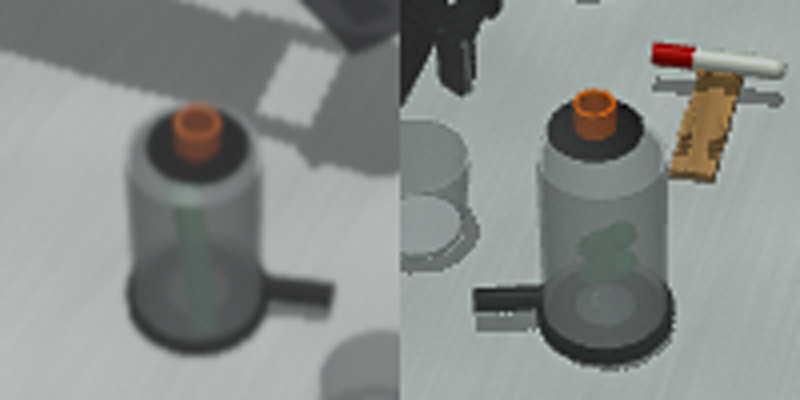

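Both sticks lie inside, faint green through the wall at side crop (610,240) and (610,265), below the neck. The pen is still in its place, so I hand in.

```bash
python3 -c "
from plant import *
print(hand_in())"
```

```text
the job is handed in; nothing more can be done
None
```

I loaded both feed sticks into the canister in the order asked and handed the job in at about 30 s; the hand-in returned no verdict, but the last pictures show both lying below the neck and the pen still in the rack.

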